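Open the stuck sweets jar on the office desk

ROBOT

A 6-joint arm with a two-finger parallel gripper is mounted at the origin on the work surface. World frame = base frame: x ahead of the robot, y to its left, z up, the work surface at z = 0. Lengths are in m, angles in rad, forces in N, time in s.
With the tool pointing down it reaches from about 0.425 to 0.925 m from the base axis. Payload 12.5 kg.
Tool frame: the origin (TCP) lies on the centre line of the jaws, within the pads' length; the fingertips stand arm.tip_extent ahead of it and the grasp point (between the pads) lies 5 mm behind it (arm.tip_extent is the distance from the TCP to the fingertips, in m); z points along the fingers, y is the line along which they close (so a half turn about z gives the same grasp; the last joint's range is limited). The gripper opens to 85 mm and grips with 20 to 120 N. Pads are 22 mm wide; open, the fingers measure 114 mm over their backs; the gripper's body (76 mm by 85 mm) begins 54 mm behind the grasp point. The pads swing forward as they close: fully open they stand 13 mm farther back than shut.
Start: joints at [-1.216, 0.491, 1.559, -0, 1.092, -0.106], TCP at [0.278, -0.56, 0.245] pointing down, gripper open.
Joint ranges: [-3.1, 3.1], [-0.84, 2.19], [0.05, 2.79], [-1.13, 4.28], [0.06, 2.93], [-2.69, 2.69]. Speed limits (rad/s): [2.22, 2.22, 2.79, 3.14, 3.14, 3.14].

INTERFACE

Orientations are given as [roll, pitch, yaw] about the fixed x, y, z axes, in that order (R = Rz(yaw) Ry(pitch) Rx(roll)).
In Python, from station import arm, jaws, kin, grab_frame, camera_params, ticket, sensors gives the robot as it stands. The module is installed in compiled form; this text tells all that it offers. Calls block until the motion is done:
- arm.movep(position, orientation): joint-space move of the TCP to a pose.
- arm.movel(position, attitude=None, max_speed=0.15): straight line of the TCP; attitude=None keeps the orientation; max_speed is the mean speed in m/s.
- arm.set_joints(angles): joint-space move.
- jaws.open_gripper() and jaws.gripper_close(newtons=None): open the fingers fully, or close them until they stop; newtons is the grip in N (None keeps the last).
- arm.wait(seconds).
- kin.ik(position, orientation): joint angles nearest the present ones, or None.
- grab_frame(name): name is "scene" or "top" or "wrist"; returns (picture, depth): 384x512x3 uint8, red, green, blue; 384x512 float32, m along the optical axis (not along the pixel's ray), 0 where there is no reading.
- camera_params(name): a dict with "fx", "fy", "cx", "cy" (pixels), "view" (4x4, takes a point from world to camera coordinates). Camera axes: x right, y up, looking along -z (the intrinsics and any distortion apply to the point x, -y, -z); pixel columns grow to the right and rows downward; lengths in m; the calibration is good to about 2 mm. A picture is of the moment at which its call begins: read the wrist's pose just before it. camera_params takes no time and is no camera call; for the wrist camera it gives the pose at the moment of the call.
A pose or a line that the arm cannot do raises arm.MotionError and nothing moves.
- ticket.finish_job(): hands the job in; it is judged then, once.
Readings, each from a call of its own:
- sensors.current_t(): time.
- sensors.current_qpos(): joint angles.
- sensors.current_joint_velocities(): joint speeds.
- sensors.current_tau(): joint torques, N m.
- sensors.current_tool_pos(): TCP position.
- sensors.current_tcp_rot(): TCP orientation.
- sensors.current_wrist_force(): force on the tool from outside, world axes, zero at the start.
- sensors.current_torque(): the same for the moment, N m.
- sensors.current_width(): finger opening in m.
- sensors.current_grasp_force(): force on a finger pad.
Only numpy, scipy, OpenCV 4.12 (cv2) and the standard library are available. Lean on these libraries where they do the work, as an engineer would, in place of code of your own. Each camera call takes 0.05 s, during which the arm holds its last target. There are 200 camera calls.

TASK

The lid of the sweets jar has stuck. Grip it firmly, break it loose with a short hard twist anticlockwise (seen from above), then spin it on easily until you feel the stop, without forcing it against the stop, pulling it while it still holds, or leaning on the jar. Lift it straight off, keep it level, and set it down (do not drop it) mouth down, wholly on the cork mat; leave the calculator, tape roll, mouse and stapler where they are.

Things in the scene. Friction and masses are not known exactly. Their poses are not given: they have to be found in the camera images.
- lid: White ribbed round lid, 60 mm across, 28 mm high, 80 g; a low bar across its top (2 mm more, along its x) shows how far it is turned. Origin: centre of its underside (open mouth), z up. Tight at the start: underside 66 mm above the desk, x along the jar's x. A twist of about 1 N m, in the first 15 degrees, breaks it loose; it rubs up to 45 degrees, then turns easily, anticlockwise from above.
- jar: Clear jar of sweets, 54 mm across, fast in a square wooden caddy 94 x 94 x 30 mm fixed to the desk: neither moves or turns. Origin: centre of the caddy's underside on the desk, z up. The jar's shoulder is 64 mm above the desk; the neck, 49 mm across its ledges, ends 80 mm above the desk, inside the lid.
- neck: The jar's neck, inside the lid; origin and axes as the jar's. The lid stays at one height as it turns, held down by ledges over its two lugs, with 1 mm play. Between 85 and 145 degrees from tight (varies, cannot be seen) it meets a firm stop that gives 1 to 2 mm; there, and up to 6 degrees short, it lifts straight off. Over 30 N on stop or ledges (0.6 N m at the stop) breaks the neck.
- mat_top (a point): Centre of the top of the square cork mat, 140 x 140 mm, 5 mm thick, fixed on the desk; axes along its sides.
- calculator: Grey desk calculator, 150 x 100 x 19 mm, origin at the centre of its underside.
- tape_roll: Roll of paper tape lying flat, 66 mm across, 20 mm high, origin at the centre of its underside.
- mouse: White computer mouse, 100 x 58 x 36 mm, origin at the centre of its underside.
- stapler: Black stapler, 135 x 34 x 55 mm, origin at the centre of its underside.
Not all that is in view belongs to the job. What is shaped like the lid but purple or red is not meant.

How it is judged:
By the outcome, as a careful person would: the job done as asked, in the order asked, and still so for the second after the job is handed in, with the robot touching nothing.
It also fails if it takes over 72 s, if anything falls off the work surface, if the arm or the gripper's body presses on something with over 40 N, if the wrist force passes 120 N, or if a joint passes its speed limit or range.

## Working session

There is one attempt and no reset: what is moved stays moved. The work goes in short steps, each a Python script; the robot and the scene stay as the last script left them, time stands still between calls to the robot, and variables do not carry over. Pictures are saved under pics/ and viewed, at most 10 in all, crops included, and the job is handed in when it is done.

```bash
mkdir -p pics; python3 - <<'E'
from station import *
import cv2,numpy as np
ims=[]
for n in("top","scene"):
    p,d=grab_frame(n); np.savez(f"{n}.npz",p=p,d=d,**{k:v for k,v in camera_params(n).items()})
    cv2.imwrite(f"pics/{n}.png",cv2.cvtColor(p,cv2.COLOR_RGB2BGR))
    print(n,camera_params(n))
print(arm.tip_extent,sensors.current_t(),sensors.current_tcp_rot(),sensors.current_width())
E
```

```text
top {'fx': 458.777249813643, 'fy': 458.777249813643, 'cx': 250.8818949829077, 'cy': 188.1768141397705, 'view': array([[ 5.02006561e-03, -9.99986192e-01,  1.55372377e-03,
        -1.39992357e-02],
       [ 9.71709016e-01,  5.24498538e-03,  2.36123014e-01,
        -6.28400700e-01],
       [-2.36127903e-01,  3.24414377e-04,  9.71721929e-01,
        -1.34942913e+00],
       [ 0.00000000e+00,  0.00000000e+00,  0.00000000e+00,
         1.00000000e+00]])}
scene {'fx': 398.540403776331, 'fy': 398.540403776331, 'cx': 256.1055876974636, 'cy': 188.41105036861222, 'view': array([[ 0.88320373,  0.46876586,  0.01448254, -0.53469841],
       [-0.37927685,  0.69575167,  0.60998253,  0.20518059],
       [ 0.27586273, -0.54423174,  0.79228251, -1.3874709 ],
       [ 0.        ,  0.        ,  0.        ,  1.        ]])}
0.014 0.1 [-3.14064587e+00 -9.56334932e-05  4.60815760e-01] 0.08547060349322176
```

View pics/top.png

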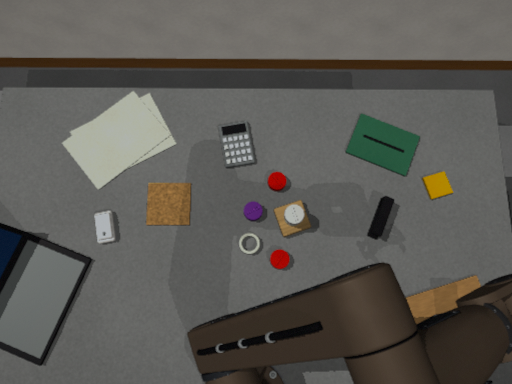

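View pics/scene.png

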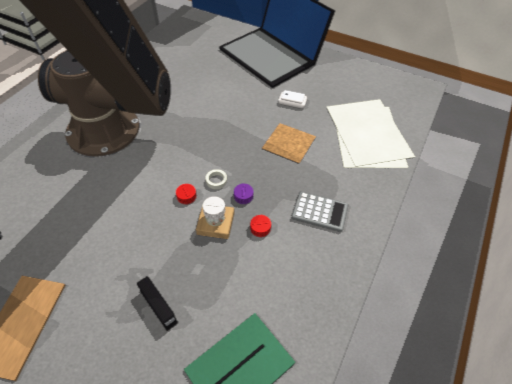

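Top view: the jar with its caddy is at about (293,217), with the white lid at (294,214). The cork mat is at (169,204), the tape roll at (250,243), the mouse at (105,227), the calculator at (237,144) and the stapler at (381,217). Three things are lid-shaped: purple at (253,211), and red at (277,181) and (280,260). Only the white one on the caddy fits the description. I'll measure it and confirm with an enlarged crop.

```bash
cat > h.py <<'E'
import numpy as np,cv2
def world(u,v,d,c):
    pc=np.stack([(u-c["cx"])/c["fx"]*d,-(v-c["cy"])/c["fy"]*d,-d],-1)
    V=np.asarray(c["view"]); return (pc-V[:3,3])@V[:3,:3]
def cloud(p,d,c):
    v,u=np.mgrid[:d.shape[0],:d.shape[1]]; return world(u,v,d,c)
def near(W,p,d,ctr,r,zlo,zhi):
    return (d>0)&(np.hypot(W[...,0]-ctr[0],W[...,1]-ctr[1])<r)&(W[...,2]>zlo)&(W[...,2]<zhi)
E
python3 - <<'E'
from h import *
from station import sensors,kin
for n in("top","scene"):
    z=dict(np.load(n+".npz")); p,d=z["p"],z["d"]; W=cloud(p,d,z)
    s=dict(top=(294,214),scene=(214,204))[n]
    c=W[s[1],s[0]]; print(n,"seed",c.round(4))
    m=near(W,p,d,c,.05,.088,.105); P=W[m]; (a,b),r=cv2.minEnclosingCircle(P[:,:2].astype(np.float32))
    print(" lid",m.sum(),P.mean(0).round(4),"circle",round(a,4),round(b,4),round(r,4),"zmed",np.median(P[:,2]).round(4))
    hsv=cv2.cvtColor(p,cv2.COLOR_RGB2HSV)
    mm=((hsv[...,0]>8)&(hsv[...,0]<22)&(hsv[...,1]>110)).astype(np.uint8)
    k,l,st,ce=cv2.connectedComponentsWithStats(mm)
    s=dict(top=(169,204),scene=(290,142))[n]; L=l[s[1]-3:s[1]+4,s[0]-3:s[0]+4].max(); M=W[l==L]
    (cx,cy),sz,an=cv2.minAreaRect(M[:,:2].astype(np.float32)); print(" mat",len(M),cx,cy,sz,an,np.median(M[:,2]))
im=cv2.imread("pics/top.png")[165:275,225:345]; cv2.imwrite("pics/crop.png",cv2.resize(im,None,fx=5,fy=5,interpolation=cv2.INTER_CUBIC))
E
```

```text
top seed [ 0.5435 -0.141   0.0984]
 lid 308 [ 0.5442 -0.1399  0.0944] circle 0.5443 -0.1401 0.0302 zmed 0.0943
 mat 1807 0.4609668254852295 0.18451768159866333 (0.48264241218566895, 0.1815013438463211) 28.459699630737305 0.005273663742848677
scene seed [ 0.5482 -0.1397  0.0943]
 lid 324 [ 0.5496 -0.1444  0.0937] circle 0.5491 -0.1433 0.0312 zmed 0.0937
 mat 1169 0.7142046689987183 -0.16796278953552246 (0.16272369027137756, 1.0408698320388794) 15.635231018066406 0.004721544131993869
```

View pics/crop.png

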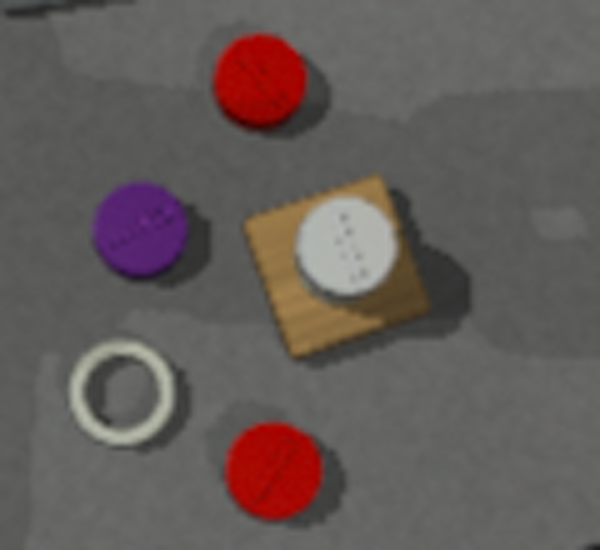

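The crop shows the white ribbed lid with its bar on the wooden caddy, at top pixel (294,214). The red and purple ones lie on the desk without a jar. The height of 94 mm and radius of 30 mm both fit. The two cameras differ by about 5 mm, so I'll go above it and refine with the wrist camera.

```bash
python3 - <<'E'
from h import *
from station import *
for n in("top","scene"):
    z=dict(np.load(n+".npz")); W=cloud(z["p"],z["d"],z); s=dict(top=(169,204),scene=(290,142))[n]
    hsv=cv2.cvtColor(z["p"],cv2.COLOR_RGB2HSV)
    mm=(hsv[...,0]>8)&(hsv[...,0]<22)&(hsv[...,1]>110)&near(W,0,z["d"],W[s[1],s[0]],.13,-.01,.02)
    (cx,cy),sz,an=cv2.minAreaRect(W[mm][:,:2].astype(np.float32)); print(n,"mat",cx,cy,sz,an,np.median(W[mm],0))
for yaw in np.radians([-120,-90,-60,0,60,90,120,150,180]):
    q=kin.ik([.5465,-.1415,.25],[np.pi,0,yaw]); print(round(np.degrees(yaw)),None if q is None else np.round(q,3))
q=kin.ik([.5465,-.1415,.27],[np.pi,0,-np.pi/2]) 
yaw=0.0
arm.movep([.5465,-.1415,.27],[np.pi,0,yaw])
c=camera_params("wrist"); p,d=grab_frame("wrist"); np.savez("w1.npz",p=p,d=d,**c)
cv2.imwrite("pics/w1.png",cv2.cvtColor(p,cv2.COLOR_RGB2BGR))
print(c,sensors.current_tool_pos(),sensors.current_qpos().round(3) if hasattr(sensors.current_qpos(),'round') else sensors.current_qpos(),sensors.current_t(),sensors.current_wrist_force(),sensors.current_torque())
W=cloud(p,d,c); m=near(W,p,d,[.5465,-.1415],.05,.088,.105); P=W[m]
(a,b),r=cv2.minEnclosingCircle(P[:,:2].astype(np.float32)); print(len(P),P.mean(0),a,b,r)
E
```

```text
top mat 0.5941107273101807 0.2560977339744568 (0.13820163905620575, 0.13962000608444214) 0.39431747794151306 [0.59219856 0.25568512 0.00523855]
scene mat 0.5959969758987427 0.253955602645874 (0.14333675801753998, 0.13844965398311615) 89.9383773803711 [0.59794177 0.25144841 0.0047185 ]
-120 None
-90 None
-60 [-0.37   0.4    1.704 -0.     1.038  2.248]
0 [-0.37   0.4    1.704 -0.     1.038  1.2  ]
60 [-0.37   0.4    1.704 -0.     1.038  0.153]
90 [-0.37   0.4    1.704  0.     1.038 -0.37 ]
120 [-0.37   0.4    1.704  0.     1.038 -0.894]
150 [-0.37   0.4    1.704  0.     1.038 -1.418]
180 [-0.37   0.4    1.704  0.     1.038 -1.941]
{'fx': 305.57444413460564, 'fy': 305.57444413460564, 'cx': 251.01215951324332, 'cy': 192.78694588413825, 'view': array([[ 3.96600415e-04, -9.99999418e-01, -1.00286707e-03,
        -1.42221073e-01],
       [ 9.51861441e-01,  6.84915738e-04, -3.06527859e-01,
        -4.72417260e-01],
       [ 3.06528368e-01, -8.33021422e-04,  9.51861159e-01,
        -5.71915373e-01],
       [ 0.00000000e+00,  0.00000000e+00,  0.00000000e+00,
         1.00000000e+00]])} [ 0.546388   -0.14227036  0.26991628] [-0.372  0.38   1.678 -0.     1.084  1.2  ] 1.9583 [-0.32287958  0.29412127 -0.23269141] [ 0.00329422 -0.00012938 -0.00615806]
2570 [ 0.54797702 -0.14295818  0.09491114] 0.5464417934417725 -0.14268144965171814 0.030701177194714546
```

View pics/w1.png

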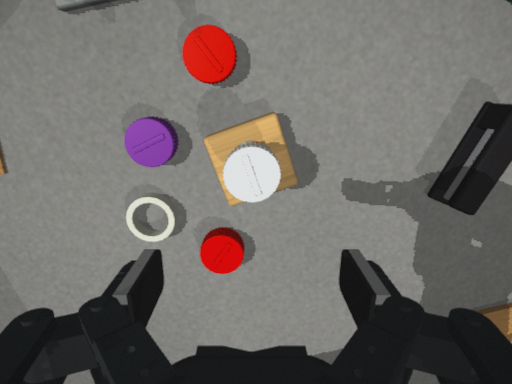

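The wrist view shows the white lid on its caddy at (251,173), the decoys clear of it, and both fingertips at about (150,252) and (350,252). A second view from the opposite yaw should cancel the mounting error, and I'll read the fingertip position from depth.

```bash
python3 - <<'E'
from h import *
from station import *
def lid(W,d):
    m=near(W,0,d,[.5465,-.142],.045,.0915,.0985); P=W[m][:,:2].astype(np.float32)
    h=cv2.convexHull(P)[:,0]; A=np.c_[2*h,np.ones(len(h))]; x=np.linalg.lstsq(A,(h**2).sum(1),rcond=None)[0]
    return x[:2].round(4),np.sqrt(x[2]+x[0]**2+x[1]**2).round(4),cv2.minEnclosingCircle(P),np.median(W[m][:,2]).round(4)
z=dict(np.load("w1.npz")); W=cloud(z["p"],z["d"],z); print(lid(W,z["d"]))
T=[.54639,-.14227,.26992]
for n,(u0,u1) in dict(L=(100,166),R=(338,404)).items():
    S=W[240:320,u0:u1].reshape(-1,3)-T; dd=z["d"][240:320,u0:u1].ravel(); S=S[(dd>0)&(dd<.3)]
    i=S[:,2].argmin(); print(n,"lowest rel TCP",np.percentile(S[:,2],[0,1,5]).round(4),S[S[:,2]<S[:,2].min()+.004].mean(0).round(4))
for yaw in(np.pi,np.pi/2):
    arm.movep([.5465,-.1415,.27],[np.pi,0,yaw]); arm.wait(.2)
    print(sensors.current_tool_pos(),sensors.current_tcp_rot())
    c=camera_params("wrist"); p,d=grab_frame("wrist"); np.savez(f"wy{yaw:.1f}.npz",p=p,d=d,**c)
    print(lid(cloud(p,d,c),d))
print(sensors.current_t())
E
```

```text
(array([ 0.5467, -0.143 ]), np.float64(0.0298), ((0.5466127991676331, -0.14327409863471985), 0.030485618859529495), np.float64(0.0949))
L lowest rel TCP [-0.0004  0.0016  0.0055] [0.0004 0.0426 0.0019]
R lowest rel TCP [-0.0007  0.0015  0.0054] [ 0.0009 -0.043   0.0017]
[ 0.54648386 -0.14148515  0.26999056] [ 3.14155703e+00 -7.19743637e-05  3.14141012e+00]
(array([ 0.5456, -0.1419]), np.float64(0.0297), ((0.5455337762832642, -0.14197874069213867), 0.03018835186958313), np.float64(0.0949))
[ 0.54648638 -0.14148546  0.26998221] [-3.14155664e+00 -9.83191393e-06  1.57127923e+00]
(array([ 0.5467, -0.1417]), np.float64(0.0298), ((0.5468465089797974, -0.14183245599269867), 0.03040778823196888), np.float64(0.0948))
6.5083
```

The lid centre is about (0.5462, −0.1420). With the jaws open the tips stand level with the TCP, so at 60 mm opening they reach about 9 mm ahead. A TCP height of 0.079 puts the tips at about 0.070, with the pads covering the lid wall. Next I'll descend at yaw −50°, which leaves joint 6 more than 200° of turn, grip lightly and check side forces.

```bash
cat >> h.py <<'E'
from station import *
def st(tag=""):
    print(tag,"t%.2f"%sensors.current_t(),"F",np.round(sensors.current_wrist_force(),2),"M",np.round(sensors.current_torque(),3),"w %.4f g %.1f"%(sensors.current_width(),np.max(sensors.current_grasp_force())),"p",np.round(sensors.current_tool_pos(),4),"yaw %.2f q6 %.3f"%(np.degrees(sensors.current_tcp_rot()[2]),sensors.current_qpos()[5]),flush=True)
E
python3 - <<'E'
from h import *
A=[np.pi,0,np.radians(-50)]; x,y=.5462,-.1420
arm.movep([x,y,.16],A); st("above")
arm.movel([x,y,.079],max_speed=.08); arm.wait(.2); st("down")
jaws.gripper_close(20); arm.wait(.2); st("grip20")
c=camera_params("wrist"); p,d=grab_frame("wrist"); np.savez("wg.npz",p=p,d=d,**c)
cv2.imwrite("pics/wg.png",cv2.cvtColor(p,cv2.COLOR_RGB2BGR))
E
```

```text
above t8.60 F [-0.11 -0.15  0.06] M [0.032 0.011 0.008] w 0.0853 g 0.0 p [ 0.5463 -0.142   0.1601] yaw -49.96 q6 2.071
down t9.96 F [ 0.64 -0.32 -0.73] M [ 0.011  0.011 -0.005] w 0.0855 g 0.0 p [ 0.5463 -0.142   0.0794] yaw -50.00 q6 2.072
grip20 t10.51 F [-0.95  1.57  6.14] M [ 0.067  0.247 -0.037] w 0.0593 g 21.1 p [ 0.5463 -0.142   0.0793] yaw -50.00 q6 2.072
```

View pics/wg.png

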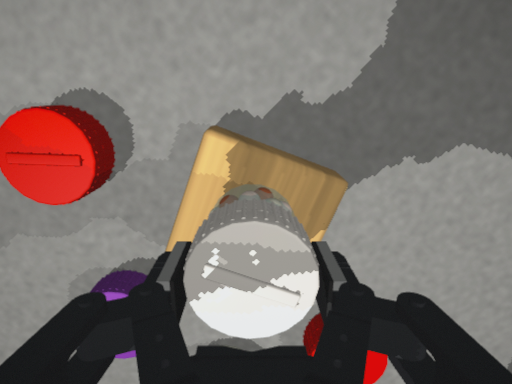

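The wrist view shows the lid centred between the pads at (251,280). The side force is small, but the closing swing left about 6 N of downward push. I'll null it while tightening the grip in stages.

```bash
cat >> h.py <<'E'
def null(n=6,tgt=0.8):
    for i in range(n):
        arm.wait(.05); f=np.mean([sensors.current_wrist_force() for _ in range(3)],0)
        if abs(f[2])<tgt: return
        p=np.array(sensors.current_tool_pos()); p=CMD.copy(); CMD[2]+=np.clip(f[2]*2.5e-5,-3e-4,3e-4)
        arm.movel(list(CMD),max_speed=.02)
CMD=np.array([.5462,-.1420,.079])
E
python3 - <<'E'
import h; from h import *
for g in(20,50,80,115):
    if g>20: jaws.gripper_close(g); arm.wait(.1); st("g%d"%g)
    null(); st("null %.5f"%h.CMD[2])
E
```

```text
null 0.07937 t11.51 F [1.36 1.46 0.59] M [ 0.145 -0.163  0.019] w 0.0592 g 21.3 p [ 0.5463 -0.142   0.0793] yaw -50.00 q6 2.072
g50 t11.82 F [1.15 2.98 5.77] M [ 0.151 -0.048 -0.007] w 0.0583 g 52.6 p [ 0.5463 -0.142   0.0795] yaw -50.00 q6 2.072
null 0.07969 t13.07 F [ 0.82 -1.02  0.02] M [-0.041 -0.01  -0.006] w 0.0581 g 53.4 p [ 0.546  -0.142   0.0796] yaw -50.00 q6 2.072
g80 t13.39 F [-1.75  0.22  4.37] M [-0.161  0.202  0.028] w 0.0576 g 84.6 p [ 0.5461 -0.142   0.0798] yaw -50.00 q6 2.072
null 0.07990 t14.34 F [-0.22  0.12 -0.39] M [-0.03   0.08  -0.034] w 0.0580 g 85.1 p [ 0.5462 -0.1419  0.0798] yaw -50.00 q6 2.072
g115 t14.66 F [-1.04  0.85  3.66] M [ 0.08   0.215 -0.084] w 0.0572 g 121.3 p [ 0.5463 -0.1419  0.08  ] yaw -50.00 q6 2.072
null 0.08013 t15.91 F [-0.16  0.08 -0.29] M [0.024 0.009 0.072] w 0.0569 g 122.0 p [ 0.5462 -0.142   0.08  ] yaw -50.00 q6 2.072
```

```bash
python3 - <<'E'
from h import *
C=[.5462,-.1420,.08013]
for yaw in(-46,-38,-32):
    t=sensors.current_t(); arm.movep(C,[np.pi,0,np.radians(yaw)]); st("yaw %d dt %.2f"%(yaw,sensors.current_t()-t))
E
```

```text
yaw -46 dt 0.25 t16.16 F [ 0.58  3.47 -0.05] M [ 0.476 -0.112 -0.041] w 0.0571 g 121.9 p [ 0.5461 -0.1418  0.0801] yaw -46.10 q6 2.004
yaw -38 dt 0.26 t16.42 F [-2.15  3.28  0.43] M [ 0.454  0.538 -0.033] w 0.0571 g 124.7 p [ 0.5451 -0.1416  0.0801] yaw -38.18 q6 1.866
yaw -32 dt 0.25 t16.67 F [-5.93  1.7   3.86] M [0.246 0.958 0.09 ] w 0.0569 g 125.4 p [ 0.5452 -0.1417  0.08  ] yaw -32.16 q6 1.761
```

The measured Mz is oddly small. I'll check whether the lid turned with the gripper or the pads slipped.

```bash
python3 - <<'E'
from h import *
st()
p,d=grab_frame("wrist")
cv2.imwrite("pics/wt.png",cv2.cvtColor(p,cv2.COLOR_RGB2BGR)[110:384,130:390][:, :])
im=cv2.imread("pics/wg.png")[110:384,130:390]; cv2.imwrite("pics/cmp.png",np.hstack([im,cv2.imread("pics/wt.png")]))
E
```

```text
t16.67 F [-5.93  1.7   3.86] M [0.246 0.958 0.09 ] w 0.0569 g 125.4 p [ 0.5452 -0.1417  0.08  ] yaw -32.16 q6 1.761
```

View pics/cmp.png

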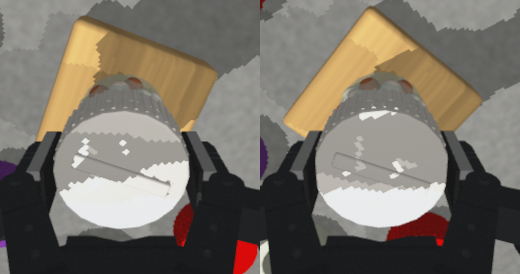

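The bar keeps its angle in the gripper (about 20° in both views) while the caddy turned 18° beneath it, so the lid has broken loose and turns with the gripper. A side force is building because the centres are slightly off. From here I'll turn with lateral and vertical compliance and watch Mz.

```bash
cat >> h.py <<'E'
import json
def rd(n=4):
    f=[];m=[]
    for _ in range(n):
        arm.wait(.02); f.append(sensors.current_wrist_force()); m.append(sensors.current_torque())
    return np.mean(f,0),np.mean(m,0)
def turn(C,yaws,lim,kxy=8e-5):
    """turn stepwise with force-nulling; stop when Mz leaves the band"""
    C=np.array(C,float)
    for y in yaws:
        arm.movep(list(C),[np.pi,0,np.radians(y)]); f,m=rd()
        print("%.1f"%y,"F",f.round(1),"Mz %.3f"%m[2],"C",(C*1e3).round(2),"p",np.round(np.array(sensors.current_tool_pos())*1e3,2),"t%.1f"%sensors.current_t(),flush=True)
        json.dump([list(C),float(y)],open("state.json","w"))
        if abs(m[2])>lim or abs(f).max()>18: print("STOP");break
        C+=np.clip(f*[kxy,kxy,2.5e-5],-3e-4,3e-4)
E
python3 - <<'E'
from h import *
arm.wait(.2); st("settled")
turn([.5462,-.1420,.08013],[-32,-32,-32,-28,-24,-20,-16,-12,-8,-4],.6)
E
```

```text
settled t16.92 F [-5.64  2.31  3.94] M [0.117 1.037 0.055] w 0.0571 g 125.5 p [ 0.5452 -0.1417  0.08  ] yaw -32.20 q6 1.762
-32.0 F [-5.4  2.1  3.4] Mz 0.021 C [ 546.2  -142.     80.13] p [ 545.18 -141.74   80.02] t17.2
-32.0 F [-5.8  0.8  2.6] Mz -0.057 C [ 545.9  -141.83   80.22] p [ 545.16 -141.72   80.05] t17.6
-32.0 F [-5.3  0.7 -0.4] Mz -0.123 C [ 545.6  -141.76   80.28] p [ 545.13 -141.72   80.05] t17.9
-28.0 F [-2.9  1.3  5.9] Mz -0.269 C [ 545.3  -141.71   80.27] p [ 545.72 -141.74   80.69] t18.2
-24.0 F [ 3.1 -6.2 -1.1] Mz 0.171 C [ 545.07 -141.6    80.42] p [ 546.66 -142.7    80.8 ] t18.5
-20.0 F [ 1.1 -2.   5. ] Mz 0.323 C [ 545.32 -141.9    80.39] p [ 545.98 -142.3    80.69] t18.8
-16.0 F [-7.6 -3.7  5.8] Mz 0.362 C [ 545.41 -142.07   80.52] p [ 544.36 -141.98   80.6 ] t19.1
-12.0 F [-3.6 -5.6  2.6] Mz 0.386 C [ 545.11 -142.36   80.66] p [ 544.78 -142.64   80.65] t19.4
-8.0 F [ 0.  -2.  -0.8] Mz 0.120 C [ 544.82 -142.66   80.73] p [ 545.02 -142.63   80.67] t19.8
-4.0 F [ 0.2  0.3 -0.6] Mz -0.010 C [ 544.83 -142.82   80.71] p [ 544.76 -142.61   80.62] t20.1
```

The lid rubbed with Mz up to about 0.38, then turned freely from about 45° (yaw −5). Side forces are near zero now. I'll spin on, in fine steps from 80°.

```bash
python3 - <<'E'
from h import *
C,y=json.load(open("state.json"))
turn(C,list(np.arange(1,31,5))+list(np.arange(31,101,1.5)),.22)
st()
E
```

```text
1.0 F [-0.5 -0.1 -0.8] Mz 0.005 C [ 544.83 -142.82   80.71] p [ 544.8  -142.77   80.69] t20.4
6.0 F [ 0.3  0.  -0.9] Mz -0.002 C [ 544.79 -142.83   80.69] p [ 544.79 -142.81   80.69] t20.7
11.0 F [ 0.1 -0.8 -1.1] Mz 0.004 C [ 544.81 -142.83   80.66] p [ 544.81 -142.83   80.68] t21.0
16.0 F [-0.4 -0.  -0.7] Mz -0.001 C [ 544.82 -142.89   80.64] p [ 544.82 -142.89   80.63] t21.4
21.0 F [ 0.1  0.1 -0.9] Mz 0.020 C [ 544.79 -142.89   80.62] p [ 544.8  -142.9    80.63] t21.7
26.0 F [ 0.4 -0.1 -0.9] Mz 0.017 C [ 544.8  -142.88   80.6 ] p [ 544.84 -142.87   80.61] t22.0
31.0 F [ 0.2 -0.1 -0.9] Mz 0.020 C [ 544.83 -142.89   80.58] p [ 544.8  -142.87   80.57] t22.3
32.5 F [-0.2  0.2 -0.8] Mz 0.002 C [ 544.85 -142.9    80.55] p [ 544.85 -142.93   80.54] t22.6
34.0 F [-0.1  0.1 -0.6] Mz -0.010 C [ 544.83 -142.89   80.53] p [ 544.82 -142.88   80.55] t22.9
35.5 F [-0.1  0.  -0.9] Mz -0.004 C [ 544.83 -142.88   80.52] p [ 544.83 -142.87   80.52] t23.2
37.0 F [-0.1  0.  -0.9] Mz 0.017 C [ 544.82 -142.87   80.5 ] p [ 544.83 -142.87   80.5 ] t23.6
38.5 F [ 0.1  0.2 -0.9] Mz 0.019 C [ 544.81 -142.87  
[... 2035 characters left out ...]
.14] t30.5
71.5 F [-2.4 -0.9 -1.4] Mz -0.055 C [ 545.35 -141.16   80.23] p [ 545.35 -141.21   80.15] t30.9
73.0 F [-2.3 -2.  -1.5] Mz 0.049 C [ 545.15 -141.23   80.2 ] p [ 545.18 -141.38   80.19] t31.2
74.5 F [-0.5 -0.2 -0.9] Mz 0.120 C [ 544.97 -141.4    80.16] p [ 545.16 -141.39   80.21] t31.5
76.0 F [-0.4 -0.6 -0.6] Mz 0.044 C [ 544.93 -141.41   80.14] p [ 545.07 -141.45   80.2 ] t31.8
77.5 F [ 0.7  0.7 -0.1] Mz 0.158 C [ 544.9  -141.46   80.12] p [ 545.09 -141.4    80.2 ] t32.1
79.0 F [1.5 0.7 0. ] Mz 0.234 C [ 544.96 -141.41   80.12] p [ 545.15 -141.38   80.2 ] t32.4
STOP
 t32.43 F [1.29 1.18 0.19] M [ 0.197 -0.301  0.23 ] w 0.0568 g 130.2 p [ 0.5451 -0.1414  0.0802] yaw 78.97 q6 -0.179
```

A contact began at yaw 59.5 (about 109° from tight), with side force and negative Mz rising together, and something shifted at 67. Before doing anything else I'll check whether the lid slipped in the pads.

```bash
python3 - <<'E'
from h import *
p,d=grab_frame("wrist")
im=cv2.cvtColor(p,cv2.COLOR_RGB2BGR)[110:384,130:390]
cv2.imwrite("pics/cmp2.png",cv2.resize(np.hstack([cv2.imread("pics/wt.png"),im]),None,fx=1.5,fy=1.5))
E
```

```text
(no output)
```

View pics/cmp2.png

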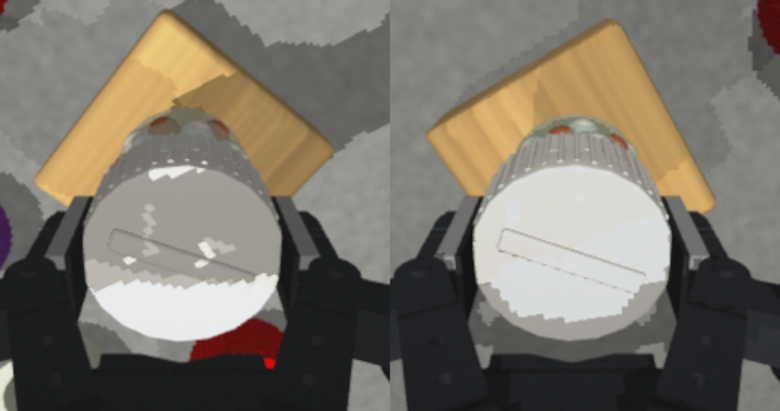

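By eye the bar's slope in the gripper has not changed (about 18° in both crops). I'll measure the bar's world angle from the depth cloud for a firm figure.

```bash
cat >> h.py <<'E'
def bar(p,d,c,ctr):
    W=cloud(p,d,c); m=near(W,0,d,ctr,.026,.088,.105); P=W[m]
    A=np.c_[P[:,:2],np.ones(len(P))]; k=np.median(P[:,2]); b=P[:,2]<k+.0008
    for _ in range(4):
        x=np.linalg.lstsq(A[b],P[b][:,2],rcond=None)[0]; r=P[:,2]-A@x; b=abs(r)<.0006
    Q=P[r>.001][:,:2]; Q0=Q.mean(0); w,v=np.linalg.eigh(np.cov((Q-Q0).T))
    return len(Q),Q0.round(4),np.sqrt(w).round(4),"ang %.1f"%(np.degrees(np.arctan2(v[1,1],v[0,1]))%180),"top z %.4f"%k
E
python3 - <<'E'
from h import *
for n in("w1","wy3.1","wy1.6","wg"):
    z=dict(np.load(n+".npz")); print(n,bar(z["p"],z["d"],z,[.546,-.142]))
st(); c=camera_params("wrist"); p,d=grab_frame("wrist"); np.savez("ws.npz",p=p,d=d,**c); print(bar(p,d,c,[.5455,-.1415]))
E
```

```text
w1 (429, array([ 0.5473, -0.1427]), array([0.0088, 0.0128]), 'ang 18.7', 'top z 0.0950')
wy3.1 (387, array([ 0.5447, -0.1416]), array([0.0082, 0.0132]), 'ang 20.6', 'top z 0.0950')
wy1.6 (392, array([ 0.5466, -0.1409]), array([0.008 , 0.0126]), 'ang 20.6', 'top z 0.0949')
wg (1665, array([ 0.5475, -0.1434]), array([0.0057, 0.0127]), 'ang 19.8', 'top z 0.0951')
 t32.48 F [2.33 1.63 1.62] M [ 0.187 -0.28   0.23 ] w 0.0570 g 130.2 p [ 0.5451 -0.1414  0.0802] yaw 78.98 q6 -0.179
(1672, array([ 0.5454, -0.1399]), array([0.0061, 0.0126]), 'ang 148.7', 'top z 0.0951')
```

The lid has turned 128.9° for 129° of tool turn, so there was no slip, and no reading passed 0.24 N m or 7 N. The pattern from 109° on (one-sided tangential force, F×22 mm ≈ Mz) looks like one lug meeting the stop while my compliance let the lid drift sideways. I'll turn back gently to see what I'm touching.

```bash
python3 - <<'E'
from h import *
C,y=json.load(open("state.json"))
turn(C,np.arange(78.5,71,-1),.35,kxy=4e-5)
E
```

```text
78.5 F [2.2 1.  0.5] Mz 0.253 C [ 544.96 -141.41   80.12] p [ 545.08 -141.46   80.16] t32.9
77.5 F [ 1.3 -0.5 -0.2] Mz 0.045 C [ 545.04 -141.37   80.13] p [ 545.   -141.49   80.1 ] t33.2
76.5 F [ 1.2 -1.1 -0.3] Mz -0.023 C [ 545.1  -141.39   80.13] p [ 545.06 -141.43   80.13] t33.5
75.5 F [-0.2 -2.   0.5] Mz 0.141 C [ 545.14 -141.43   80.12] p [ 545.05 -141.48   80.1 ] t33.8
74.5 F [ 0.  -0.6  0.3] Mz 0.068 C [ 545.14 -141.51   80.13] p [ 545.06 -141.47   80.11] t34.1
73.5 F [0.8 0.4 0.3] Mz -0.034 C [ 545.14 -141.54   80.14] p [ 545.1  -141.46   80.12] t34.4
72.5 F [-0.6  0.2  0.7] Mz 0.129 C [ 545.17 -141.52   80.15] p [ 545.05 -141.48   80.1 ] t34.8
71.5 F [-0.1  0.5 -0.2] Mz -0.008 C [ 545.14 -141.51   80.16] p [ 545.1  -141.47   80.11] t35.1
```

Two points: my z-nulling was letting the lid's 0.8 N weight creep it down, and the lid now rubs in both directions. I'll raise it back to mid-play (0.0805), target −0.8 N in z, and turn back towards the contact angle gently.

```bash
cat >> h.py <<'E'
def go(C,y,tag=""):
    arm.movep(list(C),[np.pi,0,np.radians(y)]); f,m=rd(3)
    print(tag,"%.1f"%y,"F",f.round(1),"M",m.round(3),"C",(np.array(C)*1e3).round(2),"p",np.round(np.array(sensors.current_tool_pos())*1e3,2),"t%.1f"%sensors.current_t(),flush=True)
    return f,m
E
python3 - <<'E'
from h import *
C=np.array([.54506,-.14147,.0802]); y=71.5
for z in(.0803,.0804,.0805,.0806):
    C[2]=z; f,m=go(C,y)
    if f[2]<-4: break
for y in np.arange(70,57,-1.5):
    f,m=go(C,y)
    if abs(m[2])>.3 or abs(f).max()>9: print("STOP"); break
    C[:2]+=np.clip(f[:2]*4e-5,-2e-4,2e-4)
E
```

```text
71.5 F [ 1.   0.1 -3.7] M [-0.016 -0.192  0.02 ] C [ 545.06 -141.47   80.3 ] p [ 545.08 -141.48   80.17] t35.4
 71.5 F [ 1.7 -0.6 -6.2] M [-0.086 -0.303  0.054] C [ 545.06 -141.47   80.4 ] p [ 545.05 -141.47   80.23] t35.7
 70.0 F [ 0.5 -1.7 -5.2] M [-0.238 -0.186 -0.134] C [ 545.06 -141.47   80.4 ] p [ 545.01 -141.54   80.37] t36.0
 68.5 F [-0.4 -2.3 -3.7] M [-0.341  0.044 -0.185] C [ 545.08 -141.54   80.4 ] p [ 544.97 -141.62   80.44] t36.3
 67.0 F [-1.4 -2.1 -1.7] M [-0.29   0.152 -0.131] C [ 545.06 -141.63   80.4 ] p [ 545.   -141.67   80.5 ] t36.6
 65.5 F [-1.  -1.8 -1. ] M [-0.267  0.13  -0.098] C [ 545.01 -141.72   80.4 ] p [ 545.02 -141.74   80.48] t36.9
 64.0 F [-0.2 -0.8 -0.7] M [-0.108  0.004 -0.116] C [ 544.96 -141.79   80.4 ] p [ 545.04 -141.76   80.47] t37.2
 62.5 F [ 1.   0.1 -1.2] M [-0.018 -0.118 -0.043] C [ 544.96 -141.82   80.4 ] p [ 545.08 -141.81   80.48] t37.5
 61.0 F [ 1.5 -0.6 -0.6] M [-0.065 -0.297 -0.045] C [ 544.99 -141.82   80.4 ] p [ 545.19 -141.87   80.48] t37.8
 59.5 F [ 1.4 -1.1 -0.4] M [-0.146 -0.273  0.007] C [ 545.06 -141.84   80.4 ] p [ 545.11 -141.89   80.42] t38.1
 58.0 F [ 1.4 -0.3 -0.4] M [-0.149 -0.215  0.017] C [ 545.11 -141.88   80.4 ] p [ 545.08 -141.92   80.42] t38.4
```

Turning back released the jam; at yaw 58 (108°) the lid is free again with forces near zero, just short of where the stop was felt (about 109.5°). That lies inside the lift-off window, so I'll lift very gently, aborting at 4 N.

```bash
python3 - <<'E'
from h import *
C=np.array([.54517,-.14193,.0804]); y=58
for i in range(12):
    f,m=go(C,y)
    if f[2]<-4 or abs(f[:2]).max()>9: print("HELD"); break
    C[:2]+=np.clip(f[:2]*4e-5,-2e-4,2e-4); C[2]+=.0002
E
```

```text
58.0 F [ 0.9 -1.2 -0.6] M [-0.113 -0.158 -0.002] C [ 545.17 -141.93   80.4 ] p [ 545.1  -141.9    80.39] t38.7
 58.0 F [ 0.9 -0.5 -1.2] M [-0.096 -0.086  0.002] C [ 545.21 -141.98   80.6 ] p [ 545.12 -141.95   80.54] t39.0
 58.0 F [ 0.4 -0.7 -0.8] M [-0.091 -0.015  0.042] C [ 545.24 -142.     80.8 ] p [ 545.15 -141.96   80.78] t39.3
 58.0 F [ 0.2  0.2 -0.7] M [-0.008  0.052  0.017] C [ 545.26 -142.03   81.  ] p [ 545.22 -141.96   81.01] t39.6
 58.0 F [-0.4 -0.2 -0.7] M [-0.014  0.02   0.004] C [ 545.27 -142.02   81.2 ] p [ 545.28 -142.03   81.22] t39.9
 58.0 F [ 0.3 -0.3 -0.7] M [-0.031 -0.006 -0.031] C [ 545.25 -142.03   81.4 ] p [ 545.22 -142.02   81.39] t40.2
 58.0 F [-0.4  0.1 -0.8] M [0.014 0.009 0.029] C [ 545.26 -142.04   81.6 ] p [ 545.24 -142.03   81.59] t40.5
 58.0 F [ 0.3 -0.1 -1.2] M [-0.003  0.003  0.005] C [ 545.24 -142.03   81.8 ] p [ 545.24 -142.04   81.81] t40.8
 58.0 F [ 0.4 -0.1 -1.3] M [-0.016  0.024  0.008] C [ 545.25 -142.04   82.  ] p [ 545.26 -142.04   82.  ] t41.1
 58.0 F [-0.4 -0.2 -0.7] M [0.023 0.012 0.014] C [ 545.27 -142.04   82.2 ] p [ 545.27 -142.04   82.22] t41.4
 58.0 F [-0.2  0.6 -0.4] M [-0.022 -0.003  0.003] C [ 545.26 -142.05   82.4 ] p [ 545.27 -142.05   82.4 ] t41.7
 58.0 F [-0.4 -0.  -0.6] M [ 0.012  0.001 -0.018] C [ 545.25 -142.03   82.6 ] p [ 545.25 -142.02   82.6 ] t42.0
```

It rises 2.2 mm with only its own weight showing, so it is off the ledges. Now I'll lift it straight off, carry it level to the mat at (0.595, 0.255), and do a guarded set-down.

```bash
python3 - <<'E'
from h import *
A=[np.pi,0,np.radians(58)]
arm.movel([.54525,-.14203,.105],A,max_speed=.04); st("lift"); 
arm.movel([.54525,-.14203,.17],A,max_speed=.1)
arm.movel([.595,.255,.12],A,max_speed=.2); arm.movel([.595,.255,.026],A,max_speed=.08); arm.wait(.2); st("low")
C=np.array([.595,.255,.026])
while C[2]>.0165:
    C[2]-=.0005; arm.movel(list(C),max_speed=.01); arm.wait(.04); f=np.mean([sensors.current_wrist_force() for _ in range(3)],0)
    if f[2]>1.5: break
st("touch %.4f"%C[2])
c=camera_params("wrist"); p,d=grab_frame("wrist"); cv2.imwrite("pics/place.png",cv2.cvtColor(p,cv2.COLOR_RGB2BGR))
E
```

```text
lift t42.67 F [ 0.27  0.26 -0.63] M [ 0.001  0.025 -0.006] w 0.0569 g 130.1 p [ 0.5452 -0.142   0.105 ] yaw 58.00 q6 0.186
low t47.17 F [ 0.05 -0.23 -0.49] M [-0.029  0.005 -0.028] w 0.0567 g 130.1 p [0.5951 0.255  0.0264] yaw 58.00 q6 0.861
touch 0.0190 t51.25 F [-1.13  0.06  2.23] M [-0.043  0.012 -0.069] w 0.0569 g 130.8 p [0.5951 0.255  0.0191] yaw 58.00 q6 0.861
```

View pics/place.png

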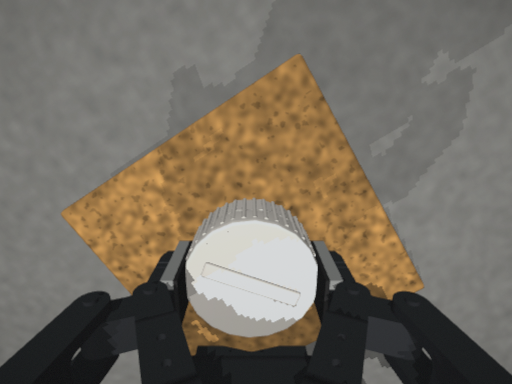

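The lid rests on the mat with its centre at (252,275), well inside the mat's edges, and touched at the expected height of 0.019. Release, retreat and check.

```bash
python3 - <<'E'
from h import *
jaws.gripper_close(20); arm.wait(.1); st("soft")
jaws.open_gripper(); arm.wait(.3); st("open")
arm.movel([.595,.255,.16],max_speed=.12); arm.movep([.50,.05,.30],[np.pi,0,np.radians(58)]); arm.wait(.3)
p,d=grab_frame("top"); c=camera_params("top"); cv2.imwrite("pics/end.png",cv2.cvtColor(p,cv2.COLOR_RGB2BGR))
W=cloud(p,d,c); m=near(W,0,d,[.595,.255],.06,.028,.045); P=W[m]; print(len(P),P.mean(0),cv2.minEnclosingCircle(P[:,:2].astype(np.float32))); st("end")
E
```

```text
soft t51.62 F [-1.51  0.21  2.56] M [-0.044  0.047  0.019] w 0.0568 g 130.8 p [0.5951 0.255  0.0191] yaw 58.00 q6 0.861
open t52.32 F [ 0.6   0.5  -0.14] M [-0.026 -0.053 -0.042] w 0.0853 g 0.0 p [0.595 0.255 0.019] yaw 58.00 q6 0.861
267 [0.59303491 0.25648457 0.03346038] ((0.593936562538147, 0.25736773014068604), 0.030870560556650162)
end t55.02 F [0.88 0.03 0.37] M [0.011 0.006 0.02 ] w 0.0855 g 0.0 p [0.5001 0.0504 0.2995] yaw 58.04 q6 0.527
```

View pics/end.png

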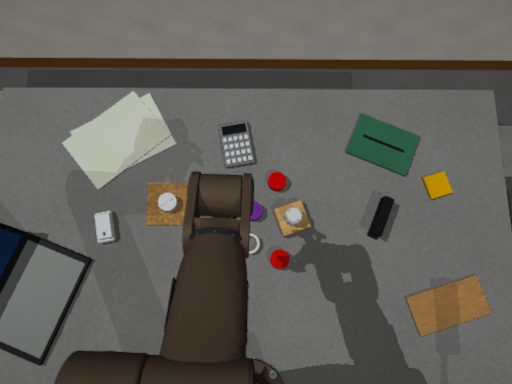

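The end view shows the lid on the mat at (168,202), flat at 33 mm. The open jar is at (293,216), and the calculator, mouse and stapler are where they were. The tape roll at (250,243) is partly behind the arm, but nothing went near it. I'll hand in.

```bash
python3 -c "
from station import *
print(ticket.finish_job())"
```

```text
the job is handed in; nothing more can be done
None
```

The lid is off the jar and stands mouth down, flat and fully on the cork mat, and the job was handed in at about 55 s; one doubt is that I felt the stop at about 109° but my side compliance let the lid run on to about 129°, where I once raised it against up to 6 N while it still held, before turning back to 108° and lifting it off freely (between-step readings stayed under 0.4 N m and 8 N).

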